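# Half-turn the grinder lid and hold it at the run mark

## Robot

A 6-joint arm with a two-finger parallel gripper is mounted at the origin on the work surface. World frame = base frame: x ahead of the robot, y to its left, z up, the work surface at z = 0. Lengths are in mm, angles in rad, forces in N, time in s.
With the tool pointing down it reaches from about 275 to 750 mm from the base axis. Payload 10.2 kg.
Tool frame: the origin (TCP) lies on the front face of the gripper's body, between the roots of the fingers; the fingertips stand 73 mm ahead of it and the grasp point (between the pads) lies 54 mm ahead of it; z points along the fingers, y is the line along which they close (so a half turn about z gives the same grasp; the last joint's range is limited). The gripper opens to 85 mm and grips with 20 to 120 N. Pads are 22 mm wide; open, the fingers measure 114 mm over their backs; the gripper's body (76 mm by 85 mm) begins 54 mm behind the grasp point. The pads swing forward as they close: fully open they stand 13 mm farther back than shut.
Start: joints at [-1.377, 0.313, 1.498, -0, 1.331, -0.223], TCP at [212.528, -480.066, 303.894] pointing down, gripper open.
Joint ranges: [-2.94, 2.94], [-0.97, 2.17], [0.19, 2.56], [-1.23, 4.37], [0.02, 3.11], [-2.88, 2.88]. Speed limits (rad/s): [2.39, 2.39, 3.01, 3.14, 3.14, 3.14].

## Interface

Orientations are given as a unit quaternion [w, x, y, z].
In Python, from rig import * gives the robot as it stands.
- The arm moves only by the tool step_arm, never from a script. Its argument "plan" is a list of rows, each an object with "offset": the shift along the tool's x, y, z in cm, a list of three; "rot": the turn, a rotation vector about the tool's x, y, z in degrees, a list of three; "gripper": the finger opening in cm, from 0 to 8.54. In form: [{"offset": [x, y, z], "rot": [wx, wy, wz], "gripper": gripper}, ...]. A call has 1 to 12 rows; each row is the pose to reach, as a shift and turn from the pose commanded when the call began, along the tool's axes at that moment; what a row does not reach only later rows make up. A row lasts 1/10 s, in which the tool goes at most 50 mm and 8.59 degrees, less where a joint would pass 70% of its speed; a pose out of reach is approached as far as the arm can. A call with a gripper value outside its range is refused whole. The fingers move at their own pace and stop on an object; "squeeze" is the grip in N (left out, the last holds). Time passes only in rows, so rows that repeat a pose let the fingers close. It gives the time, the measured TCP pose, the force, the opening and the grip force at its end, in the units of the state.
- sense(): the state, without advancing time (a new reading comes with each control period).
- capture(name): name is "side" or "top" or "wrist"; returns a dict with "color" (480x640x3 uint8, red, green, blue), "depth" (480x640 float32, mm along the optical axis (not along the pixel's ray), 0 where there is no reading), "vertical_fov" (degrees; the focal length in pixels is half the picture's height over the tangent of half this angle, whatever the lens; pixels are square), "cx", "cy" (the principal point, pixels), "k1" (the pictures are not rectified: a ray, as slopes to the right and down, at radius r is drawn at 1 + k1 r^2 times it, then the intrinsics apply), "rvec" (rotation vector, rad) and "tvec" (3), from world to camera coordinates, as OpenCV has them; the wrist camera has in their place "mount" (4x4, takes a point from camera to tool coordinates, whose origin is the TCP and whose axes are the flange's). Camera axes: x right, y down, z forward; pixel columns grow to the right and rows downward; lengths in mm; the calibration is good to about 2 mm. A picture is of the moment at which its call begins: read the wrist's pose just before it.
- finish_job(): hands the job in; it is judged then, once.
The state is a dict: "time_s": time; "joints": joint angles; "dq": joint speeds; "tau": joint torques, N m; "eef_pos": TCP position; "ee_rot": TCP orientation; "force": force on the tool from outside, world axes, zero at the start; "wrist_torque": the same for the moment, N m; "grip_width": opening from 0.0 (shut) to 1.0 (fully open); "grip_force": force on a finger pad.
Only numpy, scipy, OpenCV 4.12 (cv2) and the standard library are available. Lean on these libraries where they do the work, as an engineer would, in place of code of your own. Each camera call takes 0.05 s, during which the arm holds its last target. There are 200 camera calls.

## Task

Get the eggshell grinder running on pulse: slide the orange blade guard straight up out of the slot in the grinder's mouth and leave it in the low blue crate, then put the bayonet lid on with its two lugs down through the two gaps in the collar and twist it clockwise (seen from above) halfway to the lock, so that its bar handle lines up with the green marks. The lid is sprung and turns back when let go, so finish while still gripping it there, fully down at the green marks; do not let it reach the lock click at the red marks, and do not disturb the other things on the bench.

Things in the scene. Friction and masses are not known exactly. Their poses are not given: they have to be found in the camera images.
- grinder: Fixed green round grinder, 132 mm across, 99 mm high; origin under its centre, z up. Aluminium collar on top (flange 9 mm thick): mouth 65 mm across with two entry gaps 19 mm wide on its own +x and -x sides (white marks). Green marks (halfway) are 40 degrees, red marks (lock) 80 degrees clockwise of each gap, seen from above. The lid fits either way round.
- mouth (a point): Centre of the grinder's mouth, on the collar's top face (99 mm above the bench), where the lid's disc rests when fully down; the lugs then turn below the flange. Sprung balls make the lock click: they begin to resist with the lid about 48 degrees round and snap behind the lugs at about 70 to 75 degrees.
- drive (a joint): Sprung drive ring in the grinder, turned by the lid's lugs; rad, 0 at rest, grows clockwise from above. The lid turns freely about 0.09 rad before it picks the ring up, so the lid's turn is this plus about 0.09: halfway is about 0.61 here (lid at 0.70). The spring resists with 0.2 N m per rad. Beyond 1.0 the lid is at the lock click.
- guard: Loose orange blade guard: plate 54 mm wide (own x), 5 mm thick (own y), 100 mm tall (z), 60 g or so; origin at the middle of its lower edge. It starts upright in a slot 7.5 by 58 mm along the grinder's x axis, lower edge 45 mm above the bench, top 46 mm above the collar; it must rise 54 mm to clear the collar.
- guard_top (a point): Middle of the guard's upper edge, 100 mm from its origin.
- lid: Loose bayonet lid, about 160 g, standing on its plug; origin under the plug's centre, z up. Plug 60 mm across, 22 mm deep; at its foot two white lugs on +x and -x, 14 mm wide, 10 mm high, 84 mm over both tips; disc 94 mm across, 22 to 28 mm up. Fully down in the grinder its origin is 77 mm above the bench, on the grinder's axis.
- lid_grip (a point): Middle of the lid's black bar handle, 46 mm above the lid's origin. The bar runs along the lid's x, over the lugs: 80 mm long, 14 mm thick (lid's y), from 28 to 60 mm above the origin, white at both ends.
- crate: Fixed low open blue crate, 220 mm (own x) by 170 mm (own y), 60 mm high, walls and floor 5 mm; origin at the centre of its underside.
- pot: Bystander: grey pot, 100 mm across, 95 mm high; origin under its centre.
- cultivator: Bystander: yellow three-tined hand cultivator with a wooden handle, 255 mm long, lying along own x.
- timer: Bystander: black timer, 60 by 80 by 55 mm, with a grey turning knob on top.
- clay_pot: Bystander: terracotta pot, 90 mm across, 80 mm high.
- jar: Bystander: glass jar, 70 mm across, 100 mm high.

How it is judged:
By the outcome, as a careful person would: the job done as asked, in the order asked, and still so for the second after the job is handed in, while the arm keeps its last pose, push and grip.
It also fails if it takes over 72 s, if anything falls off the work surface, if the arm or the gripper's body presses on something with over 40 N, if the wrist force passes 120 N, or if a joint passes its speed limit or range.

## Working session

There is one attempt and no reset: what is moved stays moved. The work goes in short steps, Python scripts to look and compute and a tool call to move; the robot and the scene stay as the last step left them, time stands still between calls to the robot, and variables do not carry over. Pictures are saved under pics/ and viewed, at most 10 in all, crops included, and the job is handed in when it is done.

Besides the shell and the picture viewer there is one more tool, called as name([rows], argument=value, ...), one row to a line, values as JSON. step_arm: Moves the arm, as the interface text tells. Its arguments: {"type":"object","properties":{"plan":{"type":"array"},"squeeze":{"type":"number"}},"required":["plan"]}

```bash
mkdir -p pics; cat > h.py <<'E'
from rig import *
import numpy as np, cv2
from scipy.spatial.transform import Rotation as R
def save(c,n): cv2.imwrite(f'pics/{n}.png',c['color'][:,:,::-1])
def cam(name):
    s=sense(); c=capture(name)
    c['f']=240/np.tan(np.radians(c['vertical_fov'])/2)
    if name=='wrist':
        q=np.array(s['ee_rot']); T=np.eye(4); T[:3,:3]=R.from_quat(q[[1,2,3,0]]).as_matrix(); T[:3,3]=s['eef_pos']
        M=T@np.array(c['mount'])
    else:
        E=np.eye(4); E[:3,:3]=R.from_rotvec(np.array(c['rvec']).ravel()).as_matrix(); E[:3,3]=np.array(c['tvec']).ravel(); M=np.linalg.inv(E)
    c['M']=M; return c
def rays(c,uv):
    K=np.array([[c['f'],0,c['cx']],[0,c['f'],c['cy']],[0,0,1.]])
    p=cv2.undistortPoints(np.array(uv,float).reshape(-1,1,2),K,np.array([c['k1'],0,0,0.])).reshape(-1,2)
    d=np.c_[p,np.ones(len(p))]
    return c['M'][:3,3], d@c['M'][:3,:3].T
def onz(c,uv,z):
    o,d=rays(c,uv); return o+d*((z-o[2])/d[:,2])[:,None]
def cloud(c):
    v,u=np.mgrid[0:480,0:640]; o,d=rays(c,np.c_[u.ravel(),v.ravel()])
    P=o+d*c['depth'].ravel()[:,None]; P[c['depth'].ravel()==0]=np.nan
    return P.reshape(480,640,3)
def hsv(c): return cv2.cvtColor(c['color'],cv2.COLOR_RGB2HSV)
E
python3 - <<'E'
from h import *
print({k:np.round(v,3) if k!='time_s' else v for k,v in sense().items()})
a=cam('top');b=cam('side');save(a,'top0');save(b,'side0')
for c in(a,b): print(c['f'],c['cx'],c['cy'],c['k1'],np.round(c['M'],3).tolist())
E
```

```text
{'time_s': 0.0, 'joints': array([-1.377,  0.313,  1.498, -0.   ,  1.331, -0.223]), 'dq': array([ 0.001,  0.001, -0.001,  0.002, -0.001, -0.001]), 'tau': array([-0.0000e+00, -4.1226e+01, -2.5975e+01, -0.0000e+00,  4.0000e-03,
       -0.0000e+00]), 'eef_pos': array([ 212.491, -479.88 ,  303.336]), 'ee_rot': array([-0.001,  0.978,  0.207,  0.   ]), 'force': array([0.034, 0.047, 0.546]), 'wrist_torque': array([-0.007, -0.029, -0.031]), 'grip_force': np.float64(0.0), 'grip_width': np.float64(1.001)}
455.44619442283505 326.48215549829956 235.62125961236856 -0.11531332936896853 [[0.017, -0.997, 0.078, 564.427], [-0.999, -0.019, -0.027, 16.982], [0.029, -0.078, -0.997, 1131.989], [0.0, 0.0, 0.0, 1.0]]
435.4180945904807 315.94097867347307 238.91301661862414 -0.050226114866173205 [[-0.726, -0.379, 0.574, 42.582], [-0.688, 0.388, -0.613, 644.422], [0.01, -0.84, -0.543, 676.86], [0.0, 0.0, 0.0, 1.0]]
```

View pics/top0.png

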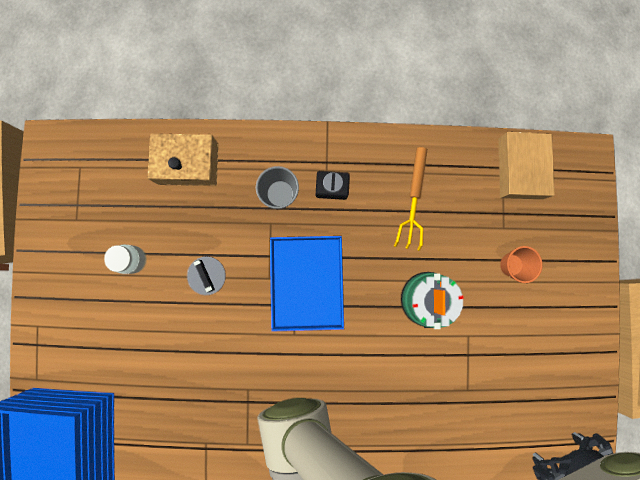

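View pics/side0.png

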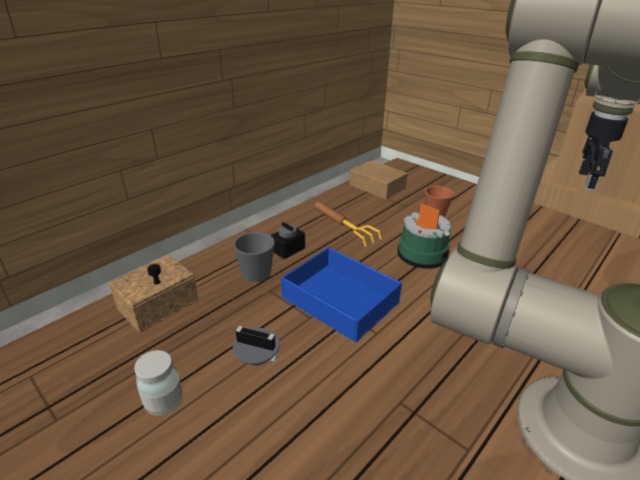

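The top view shows the grinder at (435,300) with the orange guard at (439,302), the crate around (306,283) and the lid at (206,274) with its bar tilted. The side view shows the same items, with the guard's top at (429,215) and the lid's bar at (256,338).

```bash
cat > m0.py <<'E'
from h import *
C={n:cam(n) for n in('top','side')}
def blob(m,box):
    k=np.zeros(m.shape,bool);x0,y0,x1,y1=box;k[y0:y1,x0:x1]=True;return m&k
def meet(a,pa,b,pb):
    o1,d1=rays(a,[pa]);o2,d2=rays(b,[pb]);A=np.c_[d1[0],-d2[0]];s=np.linalg.lstsq(A,o2-o1,rcond=None)[0]
    p,q=o1+s[0]*d1[0],o2+s[1]*d2[0];return np.round((p+q)/2,1),round(np.linalg.norm(p-q),1)
for n,gb,lb in(('top',(400,265,470,335),(180,250,235,300)),('side',(395,195,460,270),(225,320,290,370))):
    c=C[n];h=hsv(c);P=cloud(c)
    og=blob((h[...,0]<16)&(h[...,1]>200)&(h[...,2]>150),gb)
    bk=blob(h[...,2]<60,lb)
    for nm,m in(('guard',og),('bar',bk)):
        v,u=np.nonzero(m);r=cv2.minAreaRect(np.c_[u,v].astype(np.float32));Q=P[m]
        print(n,nm,len(u),np.round(r[0],1),np.round(r[1],1),r[2],'cloud med',np.nanmedian(Q,0).round(1),'p2/98',np.nanpercentile(Q,[2,98],axis=0).round(1).tolist())
    c['bar']=(np.nonzero(bk)[1].mean(),np.nonzero(bk)[0].mean())
print('bar',meet(C['top'],C['top']['bar'],C['side'],C['side']['bar']))
c=C['top'];P=cloud(c);h=hsv(c)
# white marks / green / red on collar
for nm,m in(('red',((h[...,0]<8)|(h[...,0]>172))&(h[...,1]>180)&(h[...,2]>120)),('grn',(h[...,0]>40)&(h[...,0]<95)&(h[...,1]>120)),('white',(h[...,1]<20)&(h[...,2]>225))):
    n,_,s,ce=cv2.connectedComponentsWithStats(blob(m,(395,262,470,335)).astype(np.uint8))
    for i in range(1,n):
        if s[i,4]>2:print(nm,s[i,4],ce[i].round(1),onz(c,[ce[i]],99)[0].round(1))
col=blob((abs(P[...,2]-99)<5)&(h[...,1]<60),(395,262,470,335));v,u=np.nonzero(col)
print('collar',cv2.minEnclosingCircle(np.c_[P[col][:,0],P[col][:,1]].astype(np.float32)),np.nanmedian(P[col][:,2]))
blue=blob((h[...,0]>100)&(h[...,0]<130)&(h[...,1]>150),(255,225,355,340))
v,u=np.nonzero(blue);X=onz(c,np.c_[u,v],60);print('crate',cv2.minAreaRect(X[:,:2].astype(np.float32)),np.nanpercentile(P[blue][:,2],[2,50,99]))
E
python3 m0.py
```

```text
top guard 236 [438. 301.] [26.3 43.2] 49.57392883300781 cloud med [ 500.7 -266.4  105.9] p2/98 [[474.6, -321.7, 73.0], [528.7, -216.6, 141.8]]
top bar 254 [207.  272.5] [37. 54.] 90.0 cloud med [559.4 274.9  52.4] p2/98 [[517.6, 220.4, -2.5], [601.4, 337.7, 63.3]]
side guard 0 [0. 0.] [0. 0.] 0.0 cloud med [nan nan nan] p2/98 [nan, nan, nan]
side bar 595 [254.7 351.9] [53.7 55.4] 68.87527465820312 cloud med [544.1 279.8  48.1] p2/98 [[481.1, 212.7, 0.2], [599.2, 304.8, 61.6]]
bar (array([558.9, 273.7,  31.4]), np.float64(9.5))
red 12 [461.1 297.2] [ 509.3 -323.3   99. ]
red 11 [415.1 305.4] [ 490.1 -215.8   99. ]
grn 511 [413.4 297. ] [ 509.  -211.7   99. ]
grn 4 [450.2 280. ] [ 548.7 -297.6   99. ]
grn 7 [438.1 281.7] [ 544.4 -269.1   99. ]
grn 15 [452.9 282.8] [ 542.3 -303.9   99. ]
grn 10 [438.2 319.6] [ 458.  -269.8   99. ]
grn 4 [450.2 322. ] [ 452.6 -298.1   99. ]
white 531 [425.  300.4] [ 501.6 -238.7   99. ]
white 436 [451.9 301.5] [ 499.6 -301.6   99. ]
collar ((499.22418212890625, -268.5677795410156), 61.09507751464844) 98.63168312767584
crate ((536.8488159179688, 33.119171142578125), (218.75477600097656, 169.3114776611328), 2.4591224193573) [ 0.76953697  5.40439263 61.85472992]
  return np.nanmean(a, axis, out=out, keepdims=keepdims)
  return np.nanmean(a, axis, out=out, keepdims=keepdims)
```

step_arm([
  {"offset": [2, -0.4, 0], "rot": [0, 0, 3], "gripper": 8.5},
  {"offset": [6, -1.3, 0], "rot": [0, 0, 7], "gripper": 8.5},
  {"offset": [10.5, -2.3, 0], "rot": [0, 0, 11], "gripper": 8.5},
  {"offset": [15, -3.3, 0], "rot": [0, 0, 15], "gripper": 8.5},
  {"offset": [19.5, -4.3, 0], "rot": [0, 0, 19], "gripper": 8.5},
  {"offset": [24, -5.3, 0], "rot": [0, 0, 23.9], "gripper": 8.5},
  {"offset": [28.5, -6.3, 0], "rot": [0, 0, 23.9], "gripper": 8.5},
  {"offset": [32, -7.1, 0], "rot": [0, 0, 23.9], "gripper": 8.5},
  {"offset": [34, -7.5, 0], "rot": [0, 0, 23.9], "gripper": 8.5},
  {"offset": [34.8, -7.6, 0], "rot": [0, 0, 23.9], "gripper": 8.5},
  {"offset": [34.8, -7.6, 0], "rot": [0, 0, 23.9], "gripper": 8.5},
])

```text
time_s: 1.3
eef_pos: [500.2, -269.5, 303.6]
ee_rot: [-0.0, 1.0, 0.0, -0.0]
force: [-0.4, -0.3, -0.3]
grip_width: 0.996
grip_force: 0.0
```

```bash
python3 - <<'E'
from h import *
s=sense();print(s['eef_pos'],s['ee_rot'],s['joints'])
c=cam('wrist');save(c,'w1');print(c['M'].round(2).tolist(),c['f'])
E
```

```text
[ 500.19322794 -269.47728351  303.59239387] [-1.14915661e-04  9.99999908e-01  3.44052381e-04 -2.29003937e-04] [-7.00274066e-01  4.09027533e-01  1.36310015e+00 -1.22032877e-04
  1.36996326e+00  8.69858530e-01]
[[0.0, -0.96, -0.3, 576.45], [-1.0, -0.0, -0.0, -269.67], [-0.0, 0.3, -0.96, 374.74], [0.0, 0.0, 0.0, 1.0]] 369.47826777811974
```

View pics/w1.png

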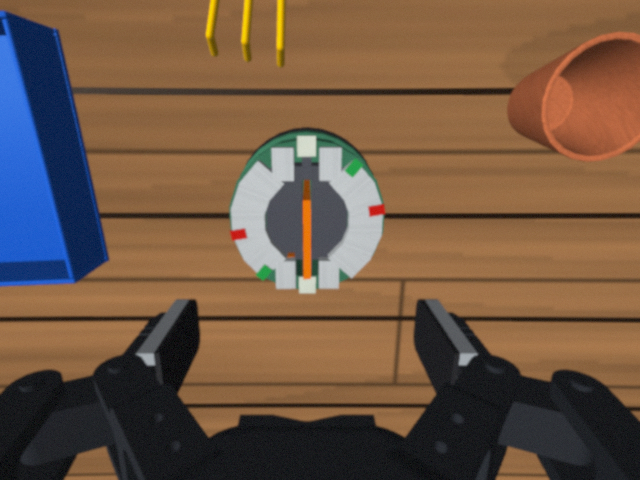

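The wrist view shows the guard edge-on at column 307 (rows 180–280), between the white marks at (306,146) and (307,284), with red marks at (377,210) and (239,234).

```bash
cat > m1.py <<'E'
from h import *
c=cam('wrist');h=hsv(c);P=cloud(c)
M=np.zeros((480,640),bool);M[120:300,220:395]=1
og=(h[...,0]>6)&(h[...,0]<16)&(h[...,1]>200)&(h[...,2]>200)&M
v,u=np.nonzero(og);r=cv2.minAreaRect(np.c_[u,v].astype(np.float32));print('guard px',r,'depth z',np.nanpercentile(P[og][:,2],[5,50,95]))
for row in (205,240,272): 
    cs=np.nonzero(og[row])[0]; print(row,onz(c,[[cs.mean(),row]],145)[0].round(1),len(cs))
pts=[]
for nm,m in(('red',((h[...,0]<5)|(h[...,0]>174))&(h[...,1]>180)),('grn',(h[...,0]>50)&(h[...,0]<75)&(h[...,1]>150)&(h[...,2]>110))):
    n,_,s,ce=cv2.connectedComponentsWithStats((m&M).astype(np.uint8))
    for i in range(1,n):
        if s[i,4]>30: print(nm,s[i,4],ce[i].round(1),onz(c,[ce[i]],99)[0].round(1),np.nanmedian(P[_==i],0).round(1))
E
python3 m1.py
```

```text
guard px ((305.5, 238.0), (76.0, 7.0), 90.0) depth z [145.00136001 146.13908116 147.11330372]
205 [ 523.8 -269.4  145. ] 7
240 [ 500.4 -270.1  145. ] 7
272 [ 477.8 -270.1  145. ] 7
red 111 [376.2 208.9] [ 510.4 -323.7   99. ] [ 510.9 -323.4  101. ]
red 100 [236.7 233.5] [ 490.6 -215.9   99. ] [ 491.3 -216.3  101. ]
grn 140 [353.2 165.8] [ 543.  -304.9   99. ] [ 543.2 -304.5  101.1]
grn 107 [263.4 271.9] [ 458.3 -235.6   99. ] [ 458.9 -235.6  100.7]
```

step_arm([
  {"offset": [0, 0, 3], "rot": [0, 0, -0.5], "gripper": 8.5},
  {"offset": [0, 0.05, 7], "rot": [0, 0, -0.5], "gripper": 6},
  {"offset": [0, 0.05, 10.5], "rot": [0, 0, -0.5], "gripper": 4},
  {"offset": [0, 0.05, 11.7], "rot": [0, 0, -0.5], "gripper": 3},
  {"offset": [0, 0.05, 11.7], "rot": [0, 0, -0.5], "gripper": 1.5},
  {"offset": [0, 0.05, 11.7], "rot": [0, 0, -0.5], "gripper": 0.8},
  {"offset": [0, 0.05, 11.7], "rot": [0, 0, -0.5], "gripper": 0},
  {"offset": [0, 0.05, 11.7], "rot": [0, 0, -0.5], "gripper": 0},
  {"offset": [0, 0.05, 11.7], "rot": [0, 0, -0.5], "gripper": 0},
  {"offset": [0, 0.05, 11.7], "rot": [0, 0, -0.5], "gripper": 0},
], squeeze=35)

```text
time_s: 2.4
eef_pos: [500.4, -270.7, 188.9]
ee_rot: [0.001, 1.0, 0.004, 0.001]
force: [-0.5, 0.2, 6.4]
grip_width: 0.049
grip_force: 37.4
```

step_arm([
  {"offset": [0, 0, -0.7], "rot": [0, 0, 0], "gripper": 0},
  {"offset": [0, 0, -2], "rot": [0, 0, 0], "gripper": 0},
  {"offset": [0, 0, -4], "rot": [0, 0, 0], "gripper": 0},
  {"offset": [0, 0, -6], "rot": [0, 0, 0], "gripper": 0},
  {"offset": [0, 0, -8], "rot": [0, 0, 0], "gripper": 0},
  {"offset": [0, 0, -9], "rot": [0, 0, 0], "gripper": 0},
  {"offset": [0, 0, -9], "rot": [0, 0, 0], "gripper": 0},
])

```text
time_s: 3.1
eef_pos: [500.2, -270.4, 278.7]
ee_rot: [0.001, 1.0, 0.004, 0.001]
force: [1.2, 0.6, 0.0]
grip_width: 0.052
grip_force: 36.3
```

step_arm([
  {"offset": [0.3, -2, 0], "rot": [0, 0, 0], "gripper": 0},
  {"offset": [0.7, -6, 0], "rot": [0, 0, 0], "gripper": 0},
  {"offset": [1.2, -10.5, 0], "rot": [-3, 0, 0], "gripper": 0},
  {"offset": [1.8, -15, 0], "rot": [-9, 0, 0], "gripper": 0},
  {"offset": [2.3, -19.5, 0], "rot": [-16, 0, 0], "gripper": 0},
  {"offset": [2.8, -24, 0], "rot": [-23, 0, 0], "gripper": 0},
  {"offset": [3.3, -28.5, 0], "rot": [-30, 0, 0], "gripper": 0},
  {"offset": [3.7, -32, 1], "rot": [-37, 0, 0], "gripper": 0},
  {"offset": [4, -34.2, 3], "rot": [-42, 0, 0], "gripper": 0},
  {"offset": [4, -34.2, 5], "rot": [-45, 0, 0], "gripper": 0},
  {"offset": [4, -34.2, 6], "rot": [-45, 0, 0], "gripper": 0},
  {"offset": [4, -34.2, 6], "rot": [-45, 0, 0], "gripper": 0},
])

```text
time_s: 4.3
eef_pos: [536.6, 71.9, 215.3]
ee_rot: [0.382, 0.924, 0.004, -0.0]
force: [0.1, -0.5, 0.4]
grip_width: 0.051
grip_force: 36.3
```

```bash
python3 - <<'E'
from h import *
s=sense();print(s['joints'].round(2) if hasattr(s['joints'],'round') else s['joints'])
a=cam('side');h=hsv(a);P=cloud(a)
m=(h[...,0]>5)&(h[...,0]<15)&(h[...,1]>200)&(h[...,2]>150)
n,l,st,ce=cv2.connectedComponentsWithStats(m.astype(np.uint8));i=1+np.argmax(st[1:,4]);print(st[i],np.nanpercentile(P[l==i],[2,50,98],axis=0).round(0))
cv2.imwrite('pics/s2.png',a['color'][150:400,200:500,::-1])
E
```

```text
[ 0.15  0.56  1.52 -0.81  1.31  2.04]Traceback (most recent call last):
  File "<stdin>", line 5, in <module>
    return _wrapfunc(a, 'argmax', axis=axis, out=out, **kwds)
    return bound(*args, **kwds)
ValueError: attempt to get argmax of an empty sequence
```

step_arm([
  {"offset": [0, -1, 1], "rot": [0, 0, 0], "gripper": 0},
  {"offset": [0, -3, 3], "rot": [0, 0, 0], "gripper": 0},
  {"offset": [0, -5, 5], "rot": [0, 0, 0], "gripper": 0},
  {"offset": [0, -6.2, 6.2], "rot": [0, 0, 0], "gripper": 0},
  {"offset": [0, -6.8, 6.8], "rot": [0, 0, 0], "gripper": 0},
  {"offset": [0, -6.8, 6.8], "rot": [0, 0, 0], "gripper": 0},
])

```text
time_s: 4.95
eef_pos: [537.1, 71.9, 120.4]
ee_rot: [0.383, 0.924, 0.004, 0.001]
force: [0.1, 0.8, -1.0]
grip_width: 0.051
grip_force: 36.3
```

```bash
python3 - <<'E'
from h import *
a=cam('side');save(a,'s3')
E
```

```text
(no output)
```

View pics/s3.png

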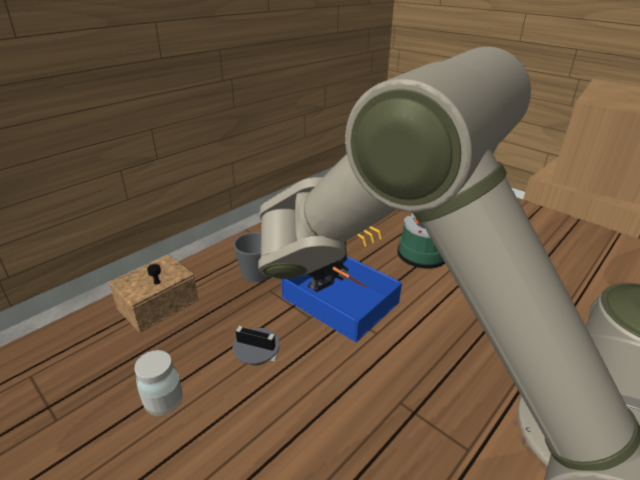

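The side view shows the gripper tilted over the crate with the guard (345,272) inside its walls. I release it there.

step_arm([
  {"offset": [0, -0.3, 0.3], "rot": [0, 0, 0], "gripper": 0.8},
  {"offset": [0, -0.3, 0.3], "rot": [0, 0, 0], "gripper": 2},
  {"offset": [0, -0.3, 0.3], "rot": [0, 0, 0], "gripper": 3},
  {"offset": [0, -0.3, 0.3], "rot": [0, 0, 0], "gripper": 3},
  {"offset": [0, -0.3, -2], "rot": [0, 0, 0], "gripper": 3},
  {"offset": [0, -0.3, -5], "rot": [0, 0, 0], "gripper": 4},
  {"offset": [0, 2, -9], "rot": [0, 0, 0], "gripper": 5},
  {"offset": [0, 5, -12], "rot": [0, 0, 0], "gripper": 6},
  {"offset": [0, 8, -14], "rot": [5, 0, 0], "gripper": 7},
  {"offset": [0, 9, -15], "rot": [13, 0, 0], "gripper": 8.5},
  {"offset": [0, 9, -15], "rot": [21, 0, 0], "gripper": 8.5},
])

```text
time_s: 6.1
eef_pos: [537.2, 115.0, 293.6]
ee_rot: [0.205, 0.979, 0.004, 0.004]
force: [-0.2, -0.4, -0.8]
grip_width: 0.994
grip_force: 0.0
```

```bash
python3 - <<'E'
from h import *
s=sense();print(s['eef_pos'],s['ee_rot'])
a=cam('wrist');h=hsv(a);P=cloud(a)
m=(h[...,0]>3)&(h[...,0]<16)&(h[...,1]>190)&(h[...,2]>120)
n,l,st,ce=cv2.connectedComponentsWithStats(m.astype(np.uint8))
for i in range(1,n):
    if st[i,4]>100: print(st[i],np.nanpercentile(P[l==i],[2,50,98],axis=0).round(0).tolist())
save(a,'w4')
E
```

```text
[537.19213475 115.0459573  293.62422692] [0.20501731 0.978742   0.00404509 0.00395421]
[ 223  171   95   60 2830] [[514.0, -21.0, 10.0], [540.0, 31.0, 11.0], [565.0, 74.0, 13.0]]
```

View pics/w4.png

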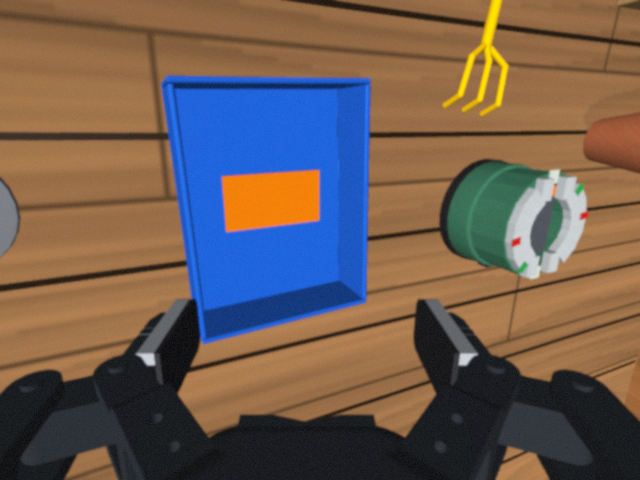

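The wrist view shows the guard lying flat inside the crate at about (270,200). Next I go over the lid.

step_arm([
  {"offset": [0.4, -3, -1.4], "rot": [6, 0, 0], "gripper": 8.5},
  {"offset": [1, -7, -3.4], "rot": [12, 0, 0], "gripper": 8.5},
  {"offset": [1.6, -11, -5.3], "rot": [18, 0, 0], "gripper": 8.5},
  {"offset": [1.9, -13.5, -6.5], "rot": [23.7, 0, 0], "gripper": 8.5},
  {"offset": [2, -14.3, -6.9], "rot": [23.7, 0, 0], "gripper": 8.5},
  {"offset": [2, -14.3, -6.9], "rot": [23.7, 0, 0], "gripper": 8.5},
])

```text
time_s: 6.75
eef_pos: [555.1, 273.6, 294.7]
ee_rot: [0.005, 1.0, 0.005, -0.0]
force: [0.2, -0.5, -0.1]
grip_width: 0.999
grip_force: 0.0
```

```bash
python3 - <<'E'
from h import *
s=sense();print(s['eef_pos'],s['ee_rot'],s['joints'])
c=cam('wrist');h=hsv(c);P=cloud(c);save(c,'w5')
M=np.zeros((480,640),bool);M[120:320,200:420]=1
top=M&(abs(P[...,2]-60)<7);Q=P[top];print('z',np.nanpercentile(Q[:,2],[5,50,95]),len(Q))
v,u=np.nonzero(top);n,l,st,ce=cv2.connectedComponentsWithStats(top.astype(np.uint8));i=1+np.argmax(st[1:,4])
v,u=np.nonzero(l==i);X=onz(c,np.c_[u,v],60);r=cv2.minAreaRect(X[:,:2].astype(np.float32));print('bar',r,X.mean(0))
d=M&(abs(P[...,2]-28)<6);v,u=np.nonzero(d);X=onz(c,np.c_[u,v],28)
print('disc',cv2.minEnclosingCircle(X[:,:2].astype(np.float32)),len(X))
w=M&(h[...,1]<40)&(h[...,2]>200)
n,l,st,ce=cv2.connectedComponentsWithStats(w.astype(np.uint8))
for i in range(1,n):
    if st[i,4]>20: print('white',st[i,4],ce[i].round(1),onz(c,[ce[i]],60)[0].round(1),np.nanmedian(P[l==i],0).round(1))
E
```

```text
[555.13867702 273.55708234 294.67436141] [ 4.83082113e-03  9.99977465e-01  4.64012707e-03 -4.48717303e-04] [ 0.27153407  0.53208968  1.19954806 -0.00919662  1.41337535  1.83450732]
z [58.7245343  61.06167693 62.37077519] 1550
bar ((550.7415161132812, 276.4609375), (80.18590545654297, 15.067037582397461), 26.057838439941406) [552.10932031 276.98128072  60.        ]
disc ((550.3255004882812, 276.4623107910156), 46.967132568359375) 5947
white 132 [281.8 183.2] [580.4 291.6  60. ] [580.8 291.5  61.6]
white 104 [316.5 253. ] [518.9 261.7  60. ] [519.5 261.8  61.6]
```

View pics/w5.png

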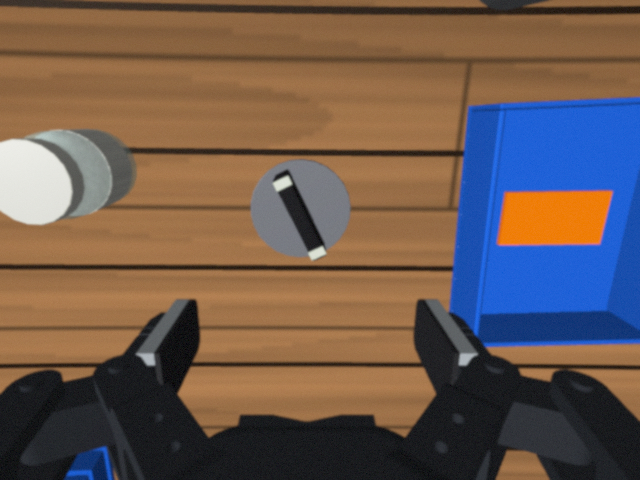

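The wrist view shows the lid at (300,208), with its bar running from (282,183) to (317,253). That puts its centre at (550.6,276.5) and the bar at yaw 26°.

step_arm([
  {"offset": [-0.2, -0.2, 2], "rot": [0.5, 0, -6], "gripper": 8.5},
  {"offset": [-0.45, -0.35, 5], "rot": [0.5, 0, -13], "gripper": 8.5},
  {"offset": [-0.45, -0.4, 9], "rot": [0.5, 0, -20], "gripper": 8.5},
  {"offset": [-0.45, -0.42, 13], "rot": [0.5, 0, -25.5], "gripper": 6.5},
  {"offset": [-0.45, -0.45, 16], "rot": [0.5, 0, -25.5], "gripper": 5},
  {"offset": [-0.45, -0.47, 18], "rot": [0.5, 0, -25.5], "gripper": 4},
  {"offset": [-0.45, -0.48, 18.9], "rot": [0.5, 0, -25.5], "gripper": 3},
  {"offset": [-0.45, -0.48, 18.9], "rot": [0.5, 0, -25.5], "gripper": 3},
], squeeze=80)

```text
time_s: 7.6
eef_pos: [550.6, 276.4, 105.6]
ee_rot: [-0.001, 0.974, 0.225, -0.002]
force: [-0.2, -0.3, -0.2]
grip_width: 0.354
grip_force: 0.0
```

```bash
python3 - <<'E'
from h import *
s=sense();print(s['eef_pos'],R.from_quat(np.array(s['ee_rot'])[[1,2,3,0]]).as_matrix().round(4).tolist())
E
```

```text
[550.58592336 276.41860259 105.56078772] [[0.899, 0.4379, -0.0037], [0.4379, -0.899, 0.0014], [-0.0027, -0.0029, -1.0]]
```

Well aligned. I close, lift slightly and then up.

step_arm([
  {"offset": [0, 0, 0], "rot": [0, 0, 0], "gripper": 2},
  {"offset": [0, 0, 0], "rot": [0, 0, 0], "gripper": 0.8},
  {"offset": [0, 0, 0], "rot": [0, 0, 0], "gripper": 0.8},
  {"offset": [0, 0, 0], "rot": [0, 0, 0], "gripper": 0},
  {"offset": [0, 0, 0], "rot": [0, 0, 0], "gripper": 0},
  {"offset": [0, 0, -1], "rot": [0, 0, 0], "gripper": 0},
  {"offset": [0, 0, -3.5], "rot": [0, 0, 0], "gripper": 0},
  {"offset": [0, 0, -7.5], "rot": [0, 0, 0], "gripper": 0},
  {"offset": [0, 0, -11], "rot": [0, 0, 0], "gripper": 0},
  {"offset": [0, 0, -13], "rot": [0, 0, 0], "gripper": 0},
  {"offset": [0, 0, -13], "rot": [0, 0, 0], "gripper": 0},
], squeeze=80)

```text
time_s: 8.7
eef_pos: [551.8, 277.0, 239.8]
ee_rot: [-0.002, 0.974, 0.225, 0.002]
force: [0.1, -0.0, -2.5]
grip_width: 0.146
grip_force: 78.2
```

```bash
cat > lid.py <<'E'
from h import *
s=sense();Rm=R.from_quat(np.array(s['ee_rot'])[[1,2,3,0]]).as_matrix();T=np.array(s['eef_pos'])
print(T.round(1),'yaw',np.degrees(np.arctan2(Rm[1,0],Rm[0,0])).round(2),'z',Rm[:,2].round(4),'F',np.round(s['force'],1),'tq',np.round(s['wrist_torque'],2),s['grip_width'],s['grip_force'],s['joints'][5])
c=cam('wrist');P=cloud(c);Q=(P-T)@Rm
m=(abs(Q[...,0])<70)&(abs(Q[...,1])<60)&(Q[...,2]>65)&(Q[...,2]<90)
X=Q[m];print('tool-frame',len(X),np.nanpercentile(X,[1,50,99],axis=0).round(1).tolist())
h=hsv(c);v,u=np.nonzero(m&(h[...,1]<40)&(h[...,2]>170));print('white',len(u),Q[v,u].mean(0).round(1) if len(u) else '')
E
python3 lid.py; python3 - <<'E'
from h import *
save(cam('wrist'),'w6')
E
```

```text
[551.8 277.  239.8] yaw 25.99 z [ 0.0037  0.0048 -1.    ] F [ 0.1 -0.  -2.5] tq [ 0.02 -0.03  0.  ] 0.14612585271633416 78.22139024734497 1.3908928363571
tool-frame 17339 [[-22.8, -43.7, 69.6], [14.9, 0.1, 78.6], [44.3, 44.9, 80.9]]
white 41 [20.7  0.4 78.6]
```

View pics/w6.png

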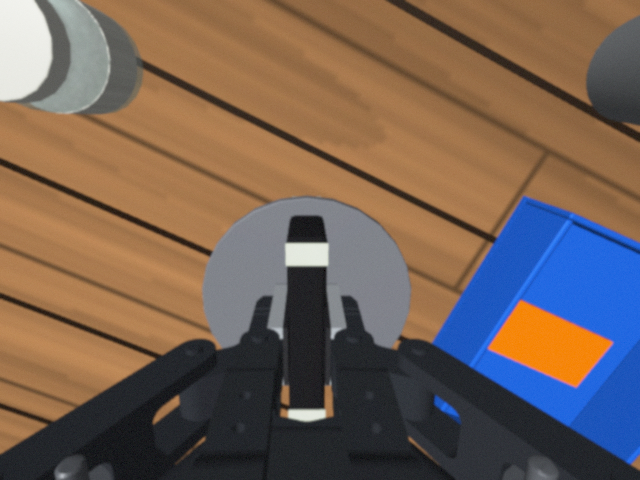

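The wrist view shows the bar centred between the fingers, with the disc centred near column 306 and the grip sound. I carry it to the grinder, turning to yaw 0.5° on the way.

step_arm([
  {"offset": [-1.1, 1.9, 0], "rot": [0, 0, 1], "gripper": 0},
  {"offset": [-2.9, 4.7, 0], "rot": [0, 0, 2.5], "gripper": 0},
  {"offset": [-5.1, 8.4, 0], "rot": [0, 0, 4.5], "gripper": 0},
  {"offset": [-7.4, 12.2, 0], "rot": [0, 0, 6.5], "gripper": 0},
  {"offset": [-9.7, 16, 0], "rot": [0, 0, 8.5], "gripper": 0},
  {"offset": [-12, 19.7, 0], "rot": [0, 0, 10.5], "gripper": 0},
  {"offset": [-14.3, 23.5, 0], "rot": [0, 0, 13], "gripper": 0},
  {"offset": [-16.6, 27.2, 0], "rot": [0, 0, 15], "gripper": 0},
  {"offset": [-18.9, 31, 0], "rot": [0, 0, 17], "gripper": 0},
  {"offset": [-21.1, 34.7, 0], "rot": [0, 0, 19], "gripper": 0},
  {"offset": [-23.4, 38.5, 0], "rot": [0, 0, 21], "gripper": 0},
  {"offset": [-25.1, 41.3, 0], "rot": [0, 0, 23], "gripper": 0},
])

```text
time_s: 10.0
eef_pos: [505.3, -206.6, 233.0]
ee_rot: [-0.002, 1.0, 0.025, -0.002]
force: [-0.1, -0.5, -1.6]
grip_width: 0.144
grip_force: 78.3
```

```bash
cat >> lid.py <<'E'
# disc edge fit in tool frame at disc-top depth
K=(Q[...,2]>74)&(Q[...,2]<84)&(abs(Q[...,0])<70)&(abs(Q[...,1])<60)&(Q[...,0]>12)
E_=[]
for a in np.radians(np.arange(-70,71,2)):
    q=Q[K];ang=np.arctan2(q[:,1],q[:,0]);s_=abs(ang-a)<.02
    if s_.sum()>5: E_.append(q[s_][np.argmax(np.hypot(q[s_][:,0],q[s_][:,1])),:2])
E_=np.array(E_);A=np.c_[2*E_,np.ones(len(E_))]
s_=np.linalg.lstsq(A,(E_**2).sum(1),rcond=None)[0];print('disc centre tool',s_[:2].round(1),'r',np.sqrt(s_[2]+s_[0]**2+s_[1]**2).round(1),'fixed-r x',round(np.median(E_[:,0]-np.sqrt(np.maximum(0,47**2-(E_[:,1]-s_[1])**2))),1))
print('lid centre world',(T+Rm@np.array([s_[0],s_[1],106])).round(1))
E
python3 lid.py
```

```text
[ 505.3 -206.6  233. ] yaw 2.82 z [-0.0047  0.0048 -1.    ] F [-0.1 -0.5 -1.6] tq [-0.02 -0.03  0.04] 0.14378847126133398 78.2938814163208 0.9178586494943778
tool-frame 17338 [[-22.7, -44.0, 69.9], [15.0, -0.3, 78.6], [44.4, 44.5, 80.9]]
white 43 [11.2  7.2 78.6]
disc centre tool [-0.8  0.3] r 46.4 fixed-r x -1.6
lid centre world [ 504.1 -206.4  127. ]
```

step_arm([
  {"offset": [-0.2, 2, 0], "rot": [0, 0, 1], "gripper": 0},
  {"offset": [-0.6, 5, 0], "rot": [0, 0, 2.3], "gripper": 0},
  {"offset": [-0.75, 6.3, 0], "rot": [0, 0, 2.3], "gripper": 0},
  {"offset": [-0.75, 6.3, 1], "rot": [0, 0, 2.3], "gripper": 0},
  {"offset": [-0.75, 6.3, 2.2], "rot": [0, 0, 2.3], "gripper": 0},
  {"offset": [-0.75, 6.3, 2.2], "rot": [0, 0, 2.3], "gripper": 0},
])

```text
time_s: 10.65
eef_pos: [501.6, -265.9, 209.9]
ee_rot: [-0.003, 1.0, 0.007, -0.003]
force: [-0.4, 1.0, -1.5]
grip_width: 0.148
grip_force: 78.6
```

```bash
python3 lid.py; python3 - <<'E'
from h import *
save(cam('wrist'),'w7')
E
```

```text
[ 501.6 -265.9  209.9] yaw 0.75 z [-0.0057  0.0066 -1.    ] F [-0.4  1.  -1.5] tq [-0.01  0.03  0.03] 0.1482308356331968 78.56478452682495 0.8627922495160804
tool-frame 17329 [[-22.5, -44.1, 69.6], [15.1, -0.3, 78.6], [44.4, 44.5, 80.9]]
white 72 [ 24.1 -13.1  79.5]
disc centre tool [-0.9  0.2] r 46.4 fixed-r x -1.5
lid centre world [ 500.2 -265.5  103.9]
```

View pics/w7.png

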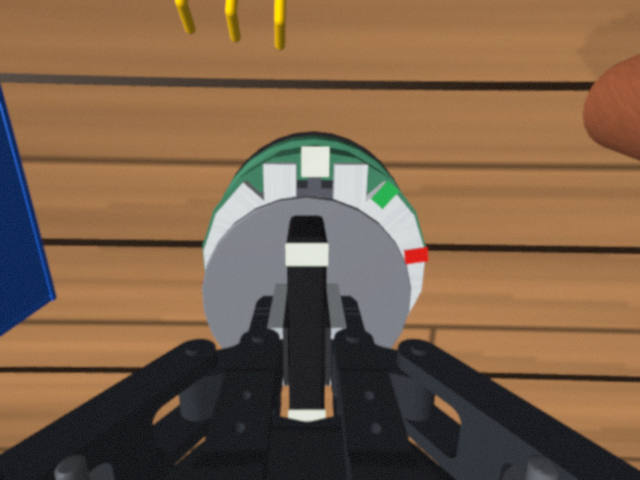

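The wrist view shows the lid over the collar: the gap centre is at column 315 and the bar at 306, so the lid must shift about 4 mm toward -y. I correct that, together with the small tilt.

step_arm([
  {"offset": [0, 0.2, 0], "rot": [-0.4, 0.3, 0.2], "gripper": 0},
  {"offset": [0, 0.39, 0], "rot": [-0.4, 0.3, 0.2], "gripper": 0},
  {"offset": [0, 0.39, 0], "rot": [-0.4, 0.3, 0.2], "gripper": 0},
  {"offset": [0, 0.39, 0], "rot": [-0.4, 0.3, 0.2], "gripper": 0},
])

```text
time_s: 11.15
eef_pos: [502.2, -271.6, 212.8]
ee_rot: [0.002, 1.0, 0.004, 0.002]
force: [-0.1, -0.1, -1.6]
grip_width: 0.147
grip_force: 78.5
```

```bash
cat > g.py <<'E'
from h import *
c=cam('wrist');h=hsv(c)
M=np.zeros((480,640),bool);M[135:185,285:350]=1
w=M&(h[...,1]<30)&(h[...,2]>215)
n,l,st,ce=cv2.connectedComponentsWithStats(w.astype(np.uint8))
for i in range(1,n):
    if st[i,4]>100: print('mark',st[i],onz(c,[ce[i]],99)[0].round(1))
M[:]=0;M[180:300,370:440]=1
for nm,m in(('red',((h[...,0]<5)|(h[...,0]>174))&(h[...,1]>180)),('grn',(h[...,0]>50)&(h[...,0]<75)&(h[...,1]>150)&(h[...,2]>110))):
    v,u=np.nonzero(m&M)
    if len(u):p=onz(c,[[u.mean(),v.mean()]],99)[0];print(nm,len(u),p.round(1))
E
python3 lid.py; python3 g.py
```

```text
[ 502.2 -271.6  212.8] yaw 0.48 z [ 0.0036 -0.0039 -1.    ] F [-0.1 -0.1 -1.6] tq [-0.02  0.03  0.  ] 0.14670735475466687 78.54634523391724 0.8621134396321504
tool-frame 17341 [[-22.7, -44.0, 69.6], [15.1, -0.3, 78.6], [44.5, 44.5, 81.1]]
white 82 [ 23.4 -17.2  79.7]
disc centre tool [-0.9  0.2] r 46.5 fixed-r x -1.5
lid centre world [ 501.7 -272.3  106.8]
mark [289 149  27  29 761] [ 558.2 -269.5   99. ]
mark [322 168  28  17 473] [ 551.9 -286.4   99. ]
red 142 [ 510.9 -326.5   99. ]
grn 198 [ 543.8 -306.6   99. ]
```

step_arm([
  {"offset": [0, 0, 0], "rot": [0, 0, 0], "gripper": 0},
  {"offset": [0, 0, 0], "rot": [0, 0, 0], "gripper": 0},
])

```text
time_s: 11.45
eef_pos: [502.2, -271.6, 212.6]
ee_rot: [0.002, 1.0, 0.004, 0.002]
force: [-0.3, 0.6, -0.3]
grip_width: 0.145
grip_force: 78.5
```

```bash
python3 lid.py
```

```text
[ 502.2 -271.6  212.6] yaw 0.48 z [ 0.0034 -0.0037 -1.    ] F [-0.3  0.6 -0.3] tq [-0.03  0.04  0.05] 0.14462990144701035 78.54540824890137 0.8620962003612868
tool-frame 17338 [[-22.7, -44.0, 69.7], [15.1, -0.3, 78.6], [44.5, 44.5, 80.9]]
white 80 [ 22.7 -15.   79.4]
disc centre tool [-0.8  0.2] r 46.4 fixed-r x -1.5
lid centre world [ 501.8 -272.2  106.6]
```

step_arm([
  {"offset": [-0.1, -0.2, 0.2], "rot": [0.15, -0.15, 0], "gripper": 0},
  {"offset": [-0.1, -0.2, 0.4], "rot": [0.15, -0.15, 0], "gripper": 0},
  {"offset": [-0.1, -0.2, 0.4], "rot": [0.15, -0.15, 0], "gripper": 0},
  {"offset": [-0.1, -0.2, 0.4], "rot": [0.15, -0.15, 0], "gripper": 0},
])

```text
time_s: 11.9
eef_pos: [501.2, -269.6, 208.5]
ee_rot: [0.001, 1.0, 0.004, 0.0]
force: [-0.8, -0.3, -0.8]
grip_width: 0.146
grip_force: 78.5
```

```bash
python3 lid.py;python3 g.py
```

```text
[ 501.2 -269.6  208.5] yaw 0.48 z [ 6.e-04 -1.e-03 -1.e+00] F [-0.8 -0.3 -0.8] tq [ 0.05 -0.    0.  ] 0.14557336706682314 78.54670286178589 0.8633827393190754
tool-frame 17337 [[-22.7, -44.1, 69.6], [15.1, -0.3, 78.6], [44.4, 44.5, 81.0]]
white 79 [ 23.1 -14.1  79.4]
disc centre tool [-0.8  0.3] r 46.4 fixed-r x -1.5
lid centre world [ 500.4 -270.   102.5]
mark [293 147  27  30 803] [ 558.2 -269.3   99. ]
mark [327 166  23  19 432] [ 551.7 -285.    99. ]
red 223 [ 510.6 -325.1   99. ]
grn 316 [ 542.9 -305.4   99. ]
```

Aligned. I descend slowly, in two stages.

step_arm([
  {"offset": [0, 0, 0.4], "rot": [0, 0, 0], "gripper": 0},
  {"offset": [0, 0, 0.8], "rot": [0, 0, 0], "gripper": 0},
  {"offset": [0, 0, 1.2], "rot": [0, 0, 0], "gripper": 0},
  {"offset": [0, 0, 1.2], "rot": [0, 0, 0], "gripper": 0},
])

```text
time_s: 12.4
eef_pos: [501.0, -269.5, 195.8]
ee_rot: [0.0, 1.0, 0.004, -0.0]
force: [0.8, -0.4, -1.1]
grip_width: 0.147
grip_force: 78.5
```

step_arm([
  {"offset": [0, 0, 0.4], "rot": [0, 0, 0], "gripper": 0},
  {"offset": [0, 0, 0.8], "rot": [0, 0, 0], "gripper": 0},
  {"offset": [0, 0, 1.1], "rot": [0, 0, 0], "gripper": 0},
  {"offset": [0, 0, 1.3], "rot": [0, 0, 0], "gripper": 0},
  {"offset": [0, 0, 1.3], "rot": [0, 0, 0], "gripper": 0},
])

```text
time_s: 12.9
eef_pos: [501.2, -269.5, 184.7]
ee_rot: [0.001, 1.0, 0.004, 0.0]
force: [-4.4, 2.2, 9.3]
grip_width: 0.147
grip_force: 79.9
```

step_arm([
  {"offset": [0, 0, 0.1], "rot": [0, 0, 0], "gripper": 0},
  {"offset": [0, 0, 0.15], "rot": [0, 0, 0], "gripper": 0},
  {"offset": [0, 0, 0.15], "rot": [0, 0, 0], "gripper": 0},
])

```text
time_s: 13.2
eef_pos: [501.2, -269.5, 184.7]
ee_rot: [0.001, 1.0, 0.004, 0.001]
force: [-9.2, 6.8, 21.0]
grip_width: 0.151
grip_force: 81.8
```

```bash
python3 lid.py
```

```text
[ 501.2 -269.5  184.7] yaw 0.5 z [ 0.0013 -0.0021 -1.    ] F [-9.2  6.8 21. ] tq [ 0.98  1.44 -0.04] 0.15079813819014773 81.78497314453125 0.8634569712910825
tool-frame 28026 [[-24.4, -56.1, 74.9], [18.7, -1.0, 79.1], [54.8, 55.9, 86.1]]
white 8865 [23.9 -2.4 84.5]
disc centre tool [-0.4  0.2] r 56.1 fixed-r x 14.9
lid centre world [ 500.9 -270.    78.7]
```

step_arm([
  {"offset": [0, 0, -0.08], "rot": [0, 0, 2], "gripper": 0},
  {"offset": [0, 0, -0.08], "rot": [0, 0, 6], "gripper": 0},
  {"offset": [0, 0.01, -0.08], "rot": [0, 0, 10], "gripper": 0},
  {"offset": [0, 0.02, -0.08], "rot": [0, 0, 15], "gripper": 0},
  {"offset": [0, 0.03, -0.08], "rot": [0, 0, 20], "gripper": 0},
  {"offset": [0, 0.03, -0.08], "rot": [0, 0, 20], "gripper": 0},
], squeeze=100)

```text
time_s: 13.85
eef_pos: [502.0, -270.3, 184.7]
ee_rot: [0.001, 0.985, -0.171, 0.002]
force: [1.7, 0.9, 10.4]
grip_width: 0.143
grip_force: 98.2
```

```bash
python3 lid.py|head -1
```

```text
[ 502.  -270.3  184.7] yaw -19.65 z [ 0.004  -0.0034 -1.    ] F [ 1.7  0.9 10.4] tq [ 0.18  0.13 -0.19] 0.1427412469878206 98.16806674003601 1.214548548917949
```

step_arm([
  {"offset": [0, 0, 0], "rot": [0, 0, 4], "gripper": 0},
  {"offset": [0, 0.01, 0], "rot": [0, 0, 8], "gripper": 0},
  {"offset": [0, 0.02, 0], "rot": [0, 0, 12], "gripper": 0},
  {"offset": [0, 0.03, 0], "rot": [0, 0, 16], "gripper": 0},
  {"offset": [0, 0.03, 0], "rot": [0, 0, 19], "gripper": 0},
  {"offset": [0, 0.03, 0], "rot": [0, 0, 20], "gripper": 0},
  {"offset": [0, 0.03, 0], "rot": [0, 0, 20], "gripper": 0},
  {"offset": [0, 0.03, 0], "rot": [0, 0, 20], "gripper": 0},
])

```text
time_s: 14.7
eef_pos: [501.8, -270.9, 184.7]
ee_rot: [0.001, 0.941, -0.338, 0.002]
force: [1.7, 0.1, 10.1]
grip_width: 0.144
grip_force: 98.1
```

```bash
python3 lid.py|head -1;  python3 - <<'E'
from h import *
c=cam('wrist');save(c,'w8');P=cloud(c);h=hsv(c)
m=((h[...,0]>50)&(h[...,0]<75)&(h[...,1]>150)&(h[...,2]>110));m[:, :250]=0;m[:,380:]=0
n,l,st,ce=cv2.connectedComponentsWithStats(m.astype(np.uint8))
for i in range(1,n):
    if st[i,4]>60:
        p=onz(c,[ce[i]],99)[0];print(st[i],p.round(1),np.degrees(np.arctan2(p[1]+270,p[0]-500.5)).round(1))
w=(h[...,1]<40)&(h[...,2]>190);w[:, :285]=0;w[:,335:]=0;w[:235]=0;w[275:]=0
v,u=np.nonzero(w);p=onz(c,[[u.mean(),v.mean()]],137)[0];print('bar end',len(u),p.round(1),np.degrees(np.arctan2(p[1]+270,p[0]-500.5)).round(1))
E
```

```text
[ 501.8 -270.9  184.7] yaw -39.5 z [ 0.0037 -0.004  -1.    ] F [ 1.7  0.1 10.1] tq [-0.01  0.23  0.12] 0.143597002907342 98.12419295310974 1.5603886267634137
[297 165  20  28 501] [ 542.9 -304.1   99. ] -38.8
bar end 901 [ 527.1 -291.1  137. ] -38.5
```

View pics/w8.png

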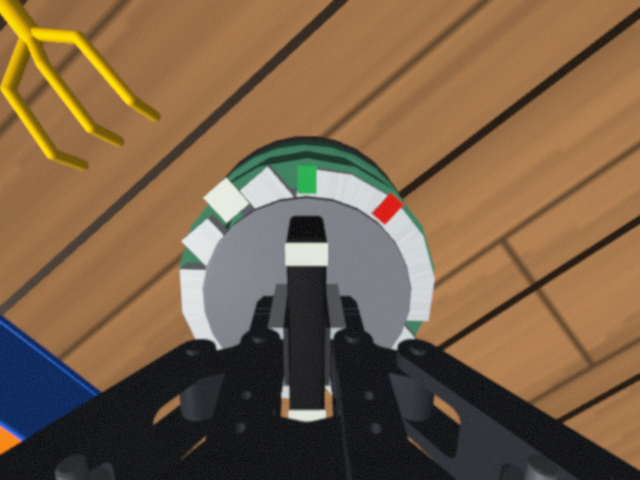

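The wrist view shows the bar (column 306) lined up with the green mark (307,180), well short of the red mark at (388,208). The lid is seated under about 10 N of downward push.

```bash
python3 -c "
from rig import *
print(finish_job())"
```

```text
the job is handed in; nothing more can be done
None
```

The orange guard lies flat in the blue crate, and the lid is fully down, turned clockwise to the green marks and still gripped there; I handed the job in at about 15 s, with no verdict returned.

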